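# Dispense three truffles into the catch dish and ease the lid shut

### The job

The white catch dish of the truffle dispenser has been left pulled out: slide it fully home under the mouth with your fingertips, without lifting it. Then press the red paddle all the way down and keep it down until all three foil-wrapped truffles have rolled into the dish, and ease the paddle slowly up again so that the lid settles shut without slamming. Work the lid only with the paddle, never touch the truffles, and leave the other things on the counter where they are.

Things in the scene. Friction and masses are not known exactly. Their poses are not given: they have to be found in the camera images.
- dispenser: countertop truffle dispenser, fixed: dark steel base, hopper (clear above, dark green below) 44 wide and 97 long (y = -55 to 42), clear cover's top at height 137, black knob on it to 148. Origin on the counter under the hopper; z up; y runs along it: mouth, lid and dish bay at -y, red paddle at +y; the lever is on its -x side, which faces the robot within 0.33 rad
- chute_lip (a point): middle of the edge over which the truffles leave, at the mouth's bottom, height 52, 68 mm to -y of the dispenser's origin
- dish_home (a point): point on the counter where the dish's origin lies when the dish is home against the base (105 mm to -y of the dispenser's origin, same axes). Two steel guides for the dish, 16 high, inner faces at x = +-44.5, run along y on the counter and end, flared, 78 mm to -y of this point
- dish: white porcelain catch dish, open box 84 (x) x 100 (y) x 32 high, walls 5 thick, 0.22 kg; origin under the middle of its bottom, axes as the dispenser's. It stands loose on the counter between the two guides, 25 to 65 mm too far to -y at the start; push on the middle of its -y end wall (50 mm to -y of its origin) towards +y, about 2 N, until it stops firmly against the dispenser's base
- truffle_1: gold foil-wrapped chocolate truffle, a smooth ball 30 mm in diameter, 16 g, origin at its centre. At the start the three lie in a row in the sloping chute behind the lid (gold nearest the lid, then copper, then red); they roll out one after another by themselves once the lid is up, within about 1 to 2 s. Not to be touched by the robot
- truffle_2: copper foil-wrapped chocolate truffle, a smooth ball 30 mm in diameter, 16 g, origin at its centre; second in the row (see truffle_1)
- truffle_3: red foil-wrapped chocolate truffle, a smooth ball 30 mm in diameter, 16 g, origin at its centre; last in the row (see truffle_1)
- paddle: the red ribbed press plate on the long arm of the lever, 46 (x) x 52 (y) x 10 thick, at the +y end of the dispenser; origin in the middle of the plate; its z is the plate's upward normal
- paddle_top (a point): middle of the paddle's upper face: 141 mm from the lever's hinge axis, on an arc that is nearly vertical (33 mm to -x of the dispenser's middle, about y = +104); its height falls from about 145 to about 82 mm when fully pressed, 70 mm from the hopper's rear plate
- lever (a joint): hinge of the paddle's lever, rad: 0 = paddle up (rest), about 0.46 = fully down on its stop. The hinge axis runs along the dispenser's x through y = -32, height 96. A return spring pushes the paddle up: about 3 N to start pressing at the middle of the paddle, about 5 N at the bottom. Let go, it flies up and the lid slams
- lid (a joint): hinge of the lid, rad: 0 = shut, about 0.98 = open, lever fully down; a link rod ties it to the lever, so it turns about 2.2 times as far and fast as the lever. Slammed means falling faster than 1.5 rad/s within 0.3 rad of shut (paddle rising faster than about 95 mm/s); half that is safe
- flap: the dark steel lid itself, a flap 43 wide and 79 long that hangs over the mouth of the chute; origin on its hinge at the top (y = -58, height 130). It swings out over the dish and up
- gift_box_1: kraft-brown card gift box with lift-off lid, 66 x 66 x 48, to the right of the dispenser (mm); not part of the job
- gift_box_2: kraft-brown card gift box, 66 x 66 x 46, behind the first (mm); not part of the job
- gift_box_3: flat kraft-brown card gift box, 62 x 100 x 30, near the front edge on the right (mm); not part of the job
- ribbon_spool_3: spool of red ribbon with brown card rims, 66 across, 26 high, at the back left (mm); not part of the job
- sweet_tin: round cream tin with a brown lid, 65 across, 40 high, in front of the blue bag sealer (mm); not part of the job
- tongs: sprung steel serving tongs, 33 x 193 x 24, lying along the front edge of the counter (mm); not part of the job
Not all that is in view belongs to the job. Of the things shaped like the dish, the white one is meant.

How it is judged:
On the way, in this order (a step that is already met when the one before it is completed fails the run):
1. the dish stands fully home under the mouth, the lid still shut (y of dish in the frame of dish_home between -0.006 and 0.006 m and x of dish in the frame of dish_home between -0.008 and 0.008 m and value of joint lid below 0.1 rad), for 0.2 s.
2. with the dish home and the paddle held all the way down by the robot, all three truffles have rolled into the dish (y of dish in the frame of dish_home between -0.006 and 0.006 m and x of dish in the frame of dish_home between -0.008 and 0.008 m and x of truffle_1 in the frame of dish between -0.04 and 0.04 m and y of truffle_1 in the frame of dish between -0.048 and 0.048 m and z of truffle_1 in the frame of dish between 0.01 and 0.034 m and x of truffle_2 in the frame of dish between -0.04 and 0.04 m and y of truffle_2 in the frame of dish between -0.048 and 0.048 m and z of truffle_2 in the frame of dish between 0.01 and 0.034 m and x of truffle_3 in the frame of dish between -0.04 and 0.04 m and y of truffle_3 in the frame of dish between -0.048 and 0.048 m and z of truffle_3 in the frame of dish between 0.01 and 0.034 m and value of joint lever above 0.42 rad and contact force between any of the fingers, the arm and paddle above 0.5 N), for 0.2 s.
At the end, for the whole second after the job is handed in: the dish is home (within 6 mm along the bay, 8 mm across), all three truffles lie at rest in it, the paddle is up (within 0.02 rad) and the lid is shut (within 0.04 rad) (y of dish in the frame of dish_home between -0.006 and 0.006 m and x of dish in the frame of dish_home between -0.008 and 0.008 m and x of truffle_1 in the frame of dish between -0.04 and 0.04 m and y of truffle_1 in the frame of dish between -0.048 and 0.048 m and z of truffle_1 in the frame of dish between 0.01 and 0.034 m and x of truffle_2 in the frame of dish between -0.04 and 0.04 m and y of truffle_2 in the frame of dish between -0.048 and 0.048 m and z of truffle_2 in the frame of dish between 0.01 and 0.034 m and x of truffle_3 in the frame of dish between -0.04 and 0.04 m and y of truffle_3 in the frame of dish between -0.048 and 0.048 m and z of truffle_3 in the frame of dish between 0.01 and 0.034 m and value of joint lid below 0.04 rad and value of joint lever below 0.02 rad and linear speed of each of truffle_1, truffle_2, truffle_3 below 0.02 m/s and linear speed of dish below 0.01 m/s); the robot touches nothing.
It fails at once if the lid slams: it falls faster than 1.5 rad/s within 0.3 rad of shut (value of joint lid below 0.3 rad and velocity of joint lid below -1.5 rad/s).
It fails at once if the dish is lifted or tipped (more than 10 mm or 0.25 rad) (height (world z) of dish above 0.01 m or angle between dish's own z axis and vertical above 0.25 rad).
It fails at once if the robot touches a truffle (contact force between any of the fingers, the arm and truffle_1 above 0.2 N or contact force between any of the fingers, the arm and truffle_2 above 0.2 N or contact force between any of the fingers, the arm and truffle_3 above 0.2 N).
It fails at once if the robot moves the lid by hand instead of with the paddle (contact force between any of the fingers, the arm and flap above 0.5 N).
It fails at once if something else on the counter is shifted by more than 25 mm (distance of any of gift_box_1, gift_box_2, gift_box_3, ribbon_spool_3, sweet_tin, tongs from where it was at the start of the episode above 0.025 m).
It also fails if it takes over 58 s, if anything falls off the work surface, if the arm or the gripper's body presses on something with over 40 N, if the wrist force passes 120 N, or if a joint passes its speed limit or range.

### The arm

A 6-joint arm with a two-finger parallel gripper is mounted at the origin on a cart in front of the work surface, level with it; the furniture and walls round the work are solid. World frame = base frame: x ahead of the robot, y to its left, z up, the work surface at z = 0. Lengths are in m, angles in rad, forces in N, time in s.
With the tool pointing down it reaches from about 0.3 to 0.875 m from the base axis. Payload 6.4 kg.
Tool frame: the origin (TCP) lies at the centre of the arm's flange, where the gripper is bolted on; the fingertips stand 173 mm ahead of it and the grasp point (between the pads) lies 155 mm ahead of it; z points along the fingers, x is the direction in which the jaws open and shut, and the axes are right-handed (so a half turn about z gives the same grasp; the last joint's range is limited). The gripper opens to 85 mm and grips with 20 to 120 N. Pads are 22 mm wide; open, the fingers measure 114 mm over their backs; the gripper's body (76 mm by 85 mm) begins 54 mm behind the grasp point. The pads swing forward as they close: fully open they stand 13 mm farther back than shut.
Start: joints at [1.033, 0.181, 1.607, -0, 1.354, -0.206], TCP at [0.187, 0.544, 0.405] pointing down, gripper open.
Joint ranges: [-2.99, 2.99], [-0.89, 2.07], [0.3, 2.58], [-1.14, 4.28], [0, 2.63], [-3.12, 3.12]. Speed limits (rad/s): [2.57, 2.57, 3.01, 3.14, 3.14, 3.14].

### API

Orientations are given as a unit quaternion [w, x, y, z].
In Python, from bench import ctrl gives the robot as it stands. The module is installed in compiled form; this text tells all that it offers.
- The arm moves only by the tool move_arm, never from a script. Its argument "moves" is a list of rows, each an object of numbers: "gripper": the opening in per cent of the stroke, from 0 (shut) to 100 (fully open); "x", "y", "z": the shift along the tool's x, y, z in cm; "roll": the turn about the tool's z in degrees. In form: [{"gripper": .., "x": .., "y": .., "z": .., "roll": ..}, ...]. A call has 1 to 5 rows; each row shifts and turns the commanded pose from where the row before left it, along the tool's axes as they then stand; what a row does not reach is not made up. A row lasts 1/8 s, in which the tool goes at most 62.5 mm and 10.7 degrees, less where a joint would pass 70% of its speed; a pose out of reach is approached as far as the arm can. A call is refused whole if a number of a shift passes 6.25 or a number of a turn 10.7, either way. A call with a gripper value outside its range is refused whole. The fingers move at their own pace and stop on an object; the grip force is fixed at half the most. Time passes only in rows, so rows that do not move let the fingers close. It gives the time, the measured TCP pose, the force and the opening at its end, in the units of the state.
- ctrl.get_obs(): the state, without advancing time (a new reading comes with each control period).
- ctrl.camera(name): name is "side" or "top"; returns a dict with "img" (480x640x3 uint8, red, green, blue), "fx", "fy", "cx", "cy" (pixels), "D" ([k1, k2, p1, p2, k3] as OpenCV has them; the pictures are not rectified), "world_from_camera" (4x4, takes a point from camera to world coordinates). Camera axes: x right, y up, looking along -z (the intrinsics and any distortion apply to the point x, -y, -z); pixel columns grow to the right and rows downward; lengths in m; the calibration is good to about 2 mm. A picture is of the moment at which its call begins. There is no depth.
- ctrl.hand_in(): hands the job in, once; it reports no verdict.
The state is a dict: "time_s": time; "q": joint angles; "dq": joint speeds; "joint_efforts": joint torques, N m; "eef_pos": TCP position; "eef_rot": TCP orientation; "wrist_force": force on the tool from outside, world axes, zero at the start; "torque": the same for the moment, N m; "opening": opening from 0.0 (shut) to 1.0 (fully open).
Only numpy, scipy, OpenCV 4.12 (cv2) and the standard library are available. Lean on these libraries where they do the work, as an engineer would, in place of code of your own. Each camera call takes 0.05 s, during which the arm holds its last target. There are 200 camera calls.

## Working session

There is one attempt and no reset: what is moved stays moved. The work goes in short steps, Python scripts to look and compute and a tool call to move; the robot and the scene stay as the last step left them, time stands still between calls to the robot, and variables do not carry over. Pictures are saved under pics/ and viewed, about 8 in all and at most 12, crops included, and the job is handed in when it is done.

Besides the shell and the picture viewer there is one more tool, called after "Emit:" by a JSON object that holds its "op" and its "data", one argument or row to a line. move_arm: Moves the arm, as the interface text tells. Its arguments: {"type":"object","properties":{"moves":{"type":"array","items":{"type":"object","properties":{"gripper":{"type":"number"},"x":{"type":"number"},"y":{"type":"number"},"z":{"type":"number"},"roll":{"type":"number"}}}}},"required":["moves"]}

```bash
mkdir -p pics
cat > h.py <<'E'
import numpy as np, cv2
from bench import ctrl
def shot(n,f):
    c=ctrl.camera(n); cv2.imwrite(f'pics/{f}.png',c['img'][:,:,::-1]); np.save(f'pics/{f}.npy',c,allow_pickle=True); return c
def load(f): return np.load(f'pics/{f}.npy',allow_pickle=True).item()
def K(c): return np.array([[c['fx'],0,c['cx']],[0,c['fy'],c['cy']],[0,0,1.]])
def ray(c,u,v):
    p=cv2.undistortPoints(np.array([[[u,v]]],float),K(c),np.array(c['D'],float))[0,0]
    T=np.array(c['world_from_camera']); d=T[:3,:3]@np.array([p[0],-p[1],-1]); return T[:3,3],d
def onz(c,u,v,z):
    o,d=ray(c,u,v); return o+d*(z-o[2])/d[2]
def proj(c,P):
    T=np.linalg.inv(np.array(c['world_from_camera'])); q=(T[:3,:3]@np.atleast_2d(P).T).T+T[:3,3]
    q=q*[1,-1,-1]; return cv2.projectPoints(q,np.zeros(3),np.zeros(3),K(c),np.array(c['D'],float))[0][:,0]
E
python3 - <<'E'
from h import *
a=shot('side','s0');b=shot('top','t0')
for c in(a,b): print(np.round(c['world_from_camera'],3).tolist(),c['fx'],c['D'])
o=ctrl.get_obs();print(o)
E
```

```text
[[0.827, 0.325, -0.459, -0.155], [-0.562, 0.449, -0.695, -1.031], [-0.02, 0.833, 0.554, 0.929], [0.0, 0.0, 0.0, 1.0]] 568.3773547355213 [-0.07356576  0.          0.          0.          0.        ]
[[0.025, 0.99, -0.138, 0.27], [-1.0, 0.023, -0.02, -0.04], [-0.016, 0.139, 0.99, 1.766], [0.0, 0.0, 0.0, 1.0]] 539.4613557719491 [-0.10811601  0.          0.          0.          0.        ]
{'time_s': 0.1, 'q': array([ 1.03269742e+00,  1.81514830e-01,  1.60789251e+00,  2.88310581e-05,
        1.35380571e+00, -2.06303967e-01]), 'dq': array([ 0.00074321, -0.00234147, -0.00153508, -0.00144324, -0.00122198,
       -0.00102084]), 'joint_efforts': array([ 6.82071259e-04, -4.45872831e+01, -3.52238882e+01, -2.54768711e-04,
        4.06368330e-03,  2.58055917e-05]), 'eef_pos': array([0.18716819, 0.54345385, 0.40385447]), 'eef_rot': array([ 3.12436907e-04,  8.14170011e-01,  5.80625986e-01, -7.47667646e-04]), 'wrist_force': array([ 0.50502352, -0.14217764, -0.64384144]), 'torque': array([-0.01418906,  0.02115026,  0.01426678]), 'opening': 1.0018524214478044}
```

View pics/t0.png

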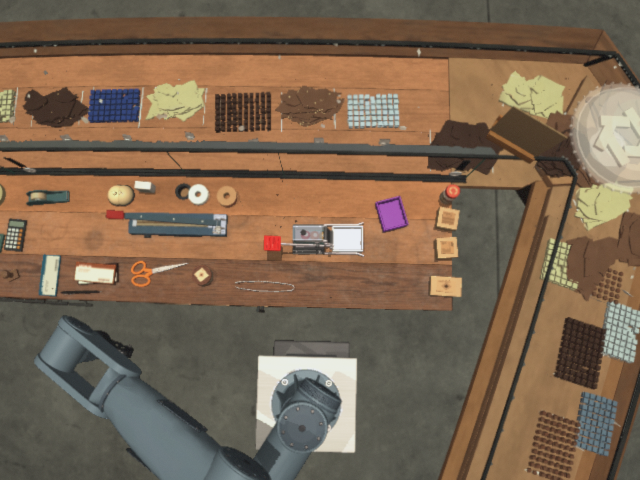

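View pics/s0.png

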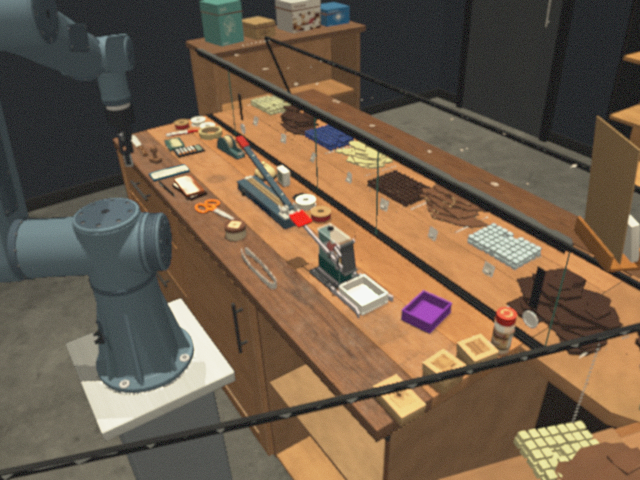

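The top view shows the dispenser at about (310,238). The candidates for the dish are the white tray at (347,238) and the purple tray at (391,214); I choose the white one. The red paddle is at (272,243), while the red thing at (115,214) belongs to the blue sealer. A dark guard rail runs along rows 147 and 175. Next I take close crops.

Run:
```python
from h import *
a=load('s0')['img'];b=load('t0')['img']
A=cv2.resize(a[200:320,270:430],None,fx=4,fy=4,interpolation=2)[:,:,::-1]
B=cv2.resize(b[205:275,255:375],None,fx=5.33,fy=5.33,interpolation=2)[:,:,::-1]
cv2.imwrite('pics/c1.png',A);cv2.imwrite('pics/c2.png',B)
c=load('t0')
for uv in [(332,226),(363,226),(363,252),(332,252)]: print(uv,onz(c,*uv,0.032).round(3))
for z in(.2,.3,.4): print('rail',z,onz(c,300,149,z).round(3),onz(c,300,178,z).round(3))
```

```text
(332, 226) [ 0.572 -0.072  0.032]
(363, 226) [ 0.574 -0.173  0.032]
(363, 252) [ 0.489 -0.174  0.032]
(332, 252) [ 0.486 -0.073  0.032]
rail 0.2 [0.776 0.032 0.2  ] [0.686 0.03  0.2  ]
rail 0.3 [0.744 0.028 0.3  ] [0.659 0.025 0.3  ]
rail 0.4 [0.712 0.023 0.4  ] [0.633 0.021 0.4  ]
```

View pics/c1.png

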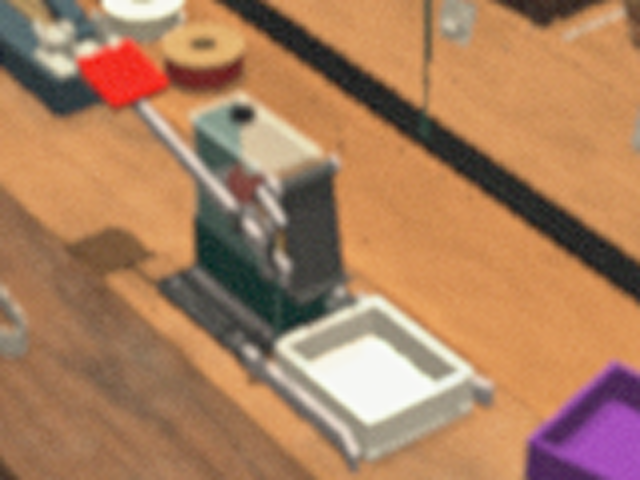

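View pics/c2.png

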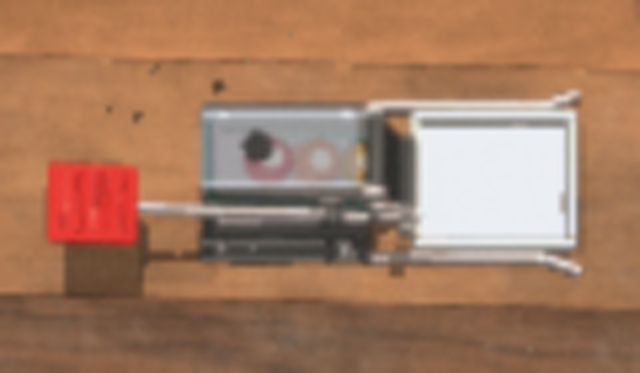

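The crops show the white dish between its two guides, the purple tray as the decoy, and the lid shut. The dispenser's yaw is about 0.02 rad. The dish centre is about (0.530,-0.123), roughly 25 mm out of home. Now I move.

Emit:
{"op": "move_arm", "data": {
  "moves": [
    {"gripper":0,"roll":10},
    {"gripper":0,"roll":10},
    {"gripper":0,"roll":10},
    {"gripper":0,"roll":10},
    {"gripper":0,"roll":10}
  ]
}}

```text
validation failed for argument at $.mo...
```

Emit:
{"op": "move_arm", "data": {
  "moves": [
    {"gripper":0,"roll":10},
    {"gripper":0,"roll":10},
    {"gripper":0,"x":2.4,"y":5.4},
    {"gripper":0,"x":2.4,"y":5.4},
    {"gripper":0,"x":2.4,"y":5.4}
  ]
}}

```text
validation failed for argument at $.mo...
```

Emit:
{"op": "move_arm", "data": {
  "moves": [
    {"gripper":0,"x":2.4,"y":5.4},
    {"gripper":0,"x":2.4,"y":5.4},
    {"gripper":0,"x":2.4,"y":5.4},
    {"gripper":0,"x":2.4,"y":5.4},
    {"gripper":0,"x":2.4,"y":5.4}
  ]
}}

```text
validation failed for argument at $.mo...
```

Run:
```python
from h import *
c=load('t0')
print('paddle',onz(c,272.4,243.1,.145).round(3))
for cr,z in [((203,103),.137),((370,103),.137),((203,187),.137),((370,187),.137),((555,105),.016),((370,107),.016),((555,260),.016),((370,258),.016),((50,163),.145),((137,163),.145),((137,242),.145),((50,242),.145)]:
    print(cr,onz(c,255+cr[0]/5.333,205+cr[1]/5.333,z).round(3))
```

```text
paddle [0.495 0.11  0.145]
(203, 103) [0.556 0.05  0.137]
(370, 103) [ 0.558 -0.046  0.137]
(203, 187) [0.507 0.048 0.137]
(370, 187) [ 0.51  -0.047  0.137]
(555, 105) [ 0.581 -0.161  0.016]
(370, 107) [ 0.577 -0.047  0.016]
(555, 260) [ 0.485 -0.162  0.016]
(370, 258) [ 0.483 -0.049  0.016]
(50, 163) [0.518 0.136 0.145]
(137, 163) [0.519 0.086 0.145]
(137, 242) [0.474 0.084 0.145]
(50, 242) [0.473 0.134 0.145]
```

Emit:
{"op": "move_arm", "data": {
  "moves": [
    {"gripper":0,"x":0,"y":0,"z":0,"roll":10},
    {"gripper":0,"x":0,"y":0,"z":0,"roll":10},
    {"gripper":0,"x":0,"y":0,"z":0,"roll":10},
    {"gripper":0,"x":0,"y":0,"z":0,"roll":10},
    {"gripper":0,"x":0,"y":0,"z":0,"roll":10}
  ]
}}

```text
time_s: 0.72
eef_pos: [0.1872, 0.5435, 0.4041]
eef_rot: [0.0, 0.984, 0.179, -0.0]
wrist_force: [0.3, -0.5, 0.5]
opening: -0.003
```

Emit:
{"op": "move_arm", "data": {
  "moves": [
    {"gripper":0,"x":0,"y":0,"z":0,"roll":10},
    {"gripper":0,"x":0,"y":0,"z":0,"roll":10},
    {"gripper":0,"x":2.4,"y":5.4,"z":0,"roll":0},
    {"gripper":0,"x":2.4,"y":5.4,"z":0,"roll":0},
    {"gripper":0,"x":2.4,"y":5.4,"z":0,"roll":0}
  ]
}}

```text
time_s: 1.35
eef_pos: [0.2623, 0.3813, 0.4042]
eef_rot: [0.0, 1.0, 0.009, -0.0]
wrist_force: [1.2, -0.3, 0.6]
opening: -0.003
```

Emit:
{"op": "move_arm", "data": {
  "moves": [
    {"gripper":0,"x":2.4,"y":5.4,"z":0,"roll":0},
    {"gripper":0,"x":2.4,"y":5.4,"z":0,"roll":0},
    {"gripper":0,"x":2.4,"y":5.4,"z":0,"roll":0},
    {"gripper":0,"x":2.4,"y":5.4,"z":0,"roll":0},
    {"gripper":0,"x":2.4,"y":5.4,"z":0,"roll":0}
  ]
}}

```text
time_s: 1.98
eef_pos: [0.3869, 0.1132, 0.4047]
eef_rot: [-0.0, 1.0, 0.009, 0.0]
wrist_force: [0.6, 0.9, 0.1]
opening: 0.004
```

Emit:
{"op": "move_arm", "data": {
  "moves": [
    {"gripper":0,"x":2.4,"y":5.4,"z":0,"roll":0},
    {"gripper":0,"x":2.4,"y":5.4,"z":0,"roll":0},
    {"gripper":0,"x":2.4,"y":5.4,"z":0,"roll":0},
    {"gripper":0,"x":2.4,"y":5.4,"z":0,"roll":0},
    {"gripper":0,"x":2.4,"y":5.4,"z":0,"roll":0}
  ]
}}

```text
time_s: 2.6
eef_pos: [0.5118, -0.1548, 0.4044]
eef_rot: [-0.0, 1.0, 0.008, -0.0]
wrist_force: [0.6, 0.0, 0.4]
opening: -0.002
```

Emit:
{"op": "move_arm", "data": {
  "moves": [
    {"gripper":0,"x":1.9,"y":5.8,"z":0,"roll":0},
    {"gripper":0,"x":0,"y":0,"z":5,"roll":0},
    {"gripper":0,"x":0,"y":0,"z":5,"roll":0},
    {"gripper":0,"x":0,"y":0,"z":5,"roll":0},
    {"gripper":0,"x":0,"y":0,"z":5,"roll":0}
  ]
}}

```text
time_s: 3.22
eef_pos: [0.5311, -0.2104, 0.2029]
eef_rot: [-0.0, 1.0, 0.009, -0.0]
wrist_force: [0.9, -1.1, 0.5]
opening: -0.0
```

Run:
```python
from h import *
a=shot('side','s1')['img']
cv2.imwrite('pics/c3.png',cv2.resize(a[190:340,290:490],None,fx=3,fy=3,interpolation=2)[:,:,::-1])
```

```text
(no output)
```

View pics/c3.png

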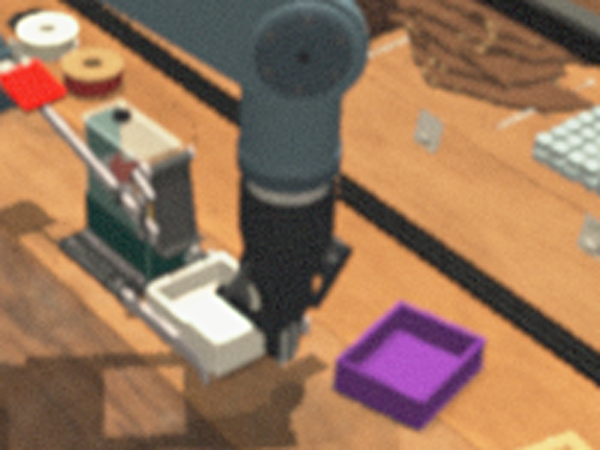

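The fingertips are just outside the dish's -y wall, at crop (288,357). I lower them and push.

Emit:
{"op": "move_arm", "data": {
  "moves": [
    {"gripper":0,"x":0,"y":0,"z":1.2,"roll":0},
    {"gripper":0,"x":0,"y":-0.8,"z":0,"roll":0},
    {"gripper":0,"x":0,"y":-0.8,"z":0,"roll":0},
    {"gripper":0,"x":0,"y":-0.5,"z":0,"roll":0},
    {"gripper":0,"x":0,"y":-0.5,"z":0,"roll":0}
  ]
}}

```text
time_s: 3.9
eef_pos: [0.5313, -0.1841, 0.1937]
eef_rot: [0.0, 1.0, 0.009, 0.001]
wrist_force: [-0.4, -0.4, 0.2]
opening: -0.003
```

Emit:
{"op": "move_arm", "data": {
  "moves": [
    {"gripper":0,"x":0,"y":-0.4,"z":0,"roll":0},
    {"gripper":0,"x":0,"y":-0.4,"z":0,"roll":0},
    {"gripper":0,"x":0,"y":-0.4,"z":0,"roll":0},
    {"gripper":0,"x":0,"y":-0.4,"z":0,"roll":0}
  ]
}}

```text
time_s: 4.4
eef_pos: [0.5307, -0.1685, 0.1928]
eef_rot: [0.0, 1.0, 0.009, 0.0]
wrist_force: [-1.3, -1.7, 1.4]
opening: 0.003
```

Emit:
{"op": "move_arm", "data": {
  "moves": [
    {"gripper":0,"x":0,"y":-0.3,"z":0,"roll":0},
    {"gripper":0,"x":0,"y":-0.3,"z":0,"roll":0}
  ]
}}

```text
time_s: 4.65
eef_pos: [0.5305, -0.1623, 0.1927]
eef_rot: [0.0, 1.0, 0.009, 0.0]
wrist_force: [-0.3, -2.1, 1.0]
opening: -0.002
```

Emit:
{"op": "move_arm", "data": {
  "moves": [
    {"gripper":0,"x":0,"y":-0.3,"z":0,"roll":0},
    {"gripper":0,"x":0,"y":-0.3,"z":0,"roll":0}
  ]
}}

```text
time_s: 4.9
eef_pos: [0.5307, -0.1568, 0.1929]
eef_rot: [0.001, 1.0, 0.009, 0.001]
wrist_force: [1.8, -7.5, 0.8]
opening: 0.002
```

Emit:
{"op": "move_arm", "data": {
  "moves": [
    {"gripper":0,"x":0,"y":-0.2,"z":0,"roll":0},
    {"gripper":0,"x":0,"y":0,"z":0,"roll":0},
    {"gripper":0,"x":0,"y":0,"z":0,"roll":0}
  ]
}}

```text
time_s: 5.28
eef_pos: [0.5313, -0.156, 0.1935]
eef_rot: [0.002, 1.0, 0.009, 0.002]
wrist_force: [3.0, -10.2, 0.3]
opening: -0.002
```

The dish stops firmly at about 10 N. I back off and rise, then look.

Emit:
{"op": "move_arm", "data": {
  "moves": [
    {"gripper":0,"x":0,"y":0.5,"z":0,"roll":0},
    {"gripper":0,"x":0,"y":3,"z":0,"roll":0},
    {"gripper":0,"x":0,"y":3,"z":-4,"roll":0},
    {"gripper":0,"x":0,"y":3,"z":-5,"roll":0},
    {"gripper":0,"x":-2,"y":2,"z":-5,"roll":0}
  ]
}}

```text
time_s: 5.9
eef_pos: [0.5124, -0.2706, 0.3337]
eef_rot: [-0.001, 1.0, 0.009, -0.0]
wrist_force: [0.7, -0.1, 0.3]
opening: 0.0
```

Run:
```python
from h import *
a=shot('side','s2')['img'];b=shot('top','t2')['img']
A=cv2.resize(a[200:320,270:430],(640,480),interpolation=2);B=cv2.resize(b[205:275,255:375],(640,373),interpolation=2)
cv2.imwrite('pics/c4.png',cv2.resize(np.vstack([A[60:],B]),None,fx=.75,fy=.75)[:,:,::-1])
```

```text
(no output)
```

View pics/c4.png

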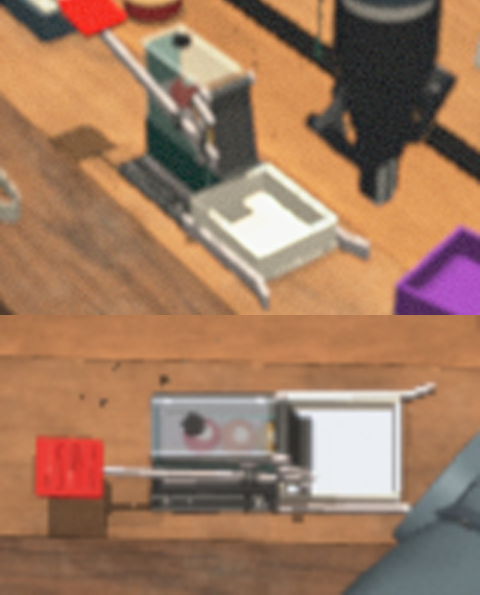

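The dish is home: its -y edge is at y≈-0.149, so its centre is near -0.099, against an expected home of about -0.098. The lid is shut. Next is the paddle at (0.496, 0.110).

Emit:
{"op": "move_arm", "data": {
  "moves": [
    {"gripper":0,"x":0,"y":0,"z":-6,"roll":0},
    {"gripper":0,"x":-0.2,"y":-5.4,"z":0,"roll":0},
    {"gripper":0,"x":-0.2,"y":-5.4,"z":0,"roll":0},
    {"gripper":0,"x":-0.2,"y":-5.4,"z":0,"roll":0},
    {"gripper":0,"x":-0.1,"y":-5.4,"z":0,"roll":0}
  ]
}}

```text
time_s: 6.62
eef_pos: [0.5009, -0.0518, 0.3916]
eef_rot: [-0.001, 1.0, 0.009, -0.001]
wrist_force: [0.8, 0.1, -0.0]
opening: -0.004
```

Emit:
{"op": "move_arm", "data": {
  "moves": [
    {"gripper":0,"x":-0.1,"y":-5.4,"z":0,"roll":0},
    {"gripper":0,"x":-0.1,"y":-5.4,"z":0,"roll":0},
    {"gripper":0,"x":0,"y":-5.7,"z":0,"roll":0},
    {"gripper":0,"x":0,"y":0,"z":3,"roll":0},
    {"gripper":0,"x":0,"y":0,"z":2.5,"roll":0}
  ]
}}

```text
time_s: 7.25
eef_pos: [0.4958, 0.1126, 0.3359]
eef_rot: [-0.0, 1.0, 0.01, -0.001]
wrist_force: [-0.4, -1.0, 0.1]
opening: -0.0
```

Emit:
{"op": "move_arm", "data": {
  "moves": [
    {"gripper":0,"x":0,"y":0,"z":0.8,"roll":0},
    {"gripper":0,"x":0,"y":0,"z":0.6,"roll":0},
    {"gripper":0,"x":0,"y":0,"z":0.6,"roll":0},
    {"gripper":0,"x":0,"y":0,"z":0.6,"roll":0}
  ]
}}

```text
time_s: 7.75
eef_pos: [0.4973, 0.1109, 0.3124]
eef_rot: [-0.0, 1.0, 0.008, 0.001]
wrist_force: [1.0, 1.3, 2.9]
opening: 0.003
```

Emit:
{"op": "move_arm", "data": {
  "moves": [
    {"gripper":0,"x":0,"y":0,"z":0.7,"roll":0},
    {"gripper":0,"x":0,"y":0,"z":0.7,"roll":0},
    {"gripper":0,"x":0,"y":0,"z":0.7,"roll":0},
    {"gripper":0,"x":0,"y":0,"z":0.7,"roll":0},
    {"gripper":0,"x":0,"y":0,"z":0.7,"roll":0}
  ]
}}

```text
time_s: 8.38
eef_pos: [0.4969, 0.1111, 0.2763]
eef_rot: [-0.0, 1.0, 0.009, 0.0]
wrist_force: [1.4, 3.6, 3.8]
opening: 0.001
```

Emit:
{"op": "move_arm", "data": {
  "moves": [
    {"gripper":0,"x":0,"y":0,"z":0.7,"roll":0},
    {"gripper":0,"x":0,"y":0,"z":0.7,"roll":0},
    {"gripper":0,"x":0,"y":0,"z":0.6,"roll":0}
  ]
}}

```text
time_s: 8.75
eef_pos: [0.4969, 0.1108, 0.2563]
eef_rot: [0.0, 1.0, 0.009, 0.0]
wrist_force: [-0.7, 0.6, 11.7]
opening: -0.002
```

Emit:
{"op": "move_arm", "data": {
  "moves": [
    {"gripper":0,"x":0,"y":0,"z":0.3,"roll":0},
    {"gripper":0,"x":0,"y":0,"z":0.2,"roll":0}
  ]
}}

```text
time_s: 9.0
eef_pos: [0.4974, 0.1107, 0.2544]
eef_rot: [0.001, 1.0, 0.009, 0.0]
wrist_force: [-14.3, -0.1, 38.7]
opening: -0.0
```

The paddle is on its stop. I ease the force a little and hold while the truffles roll.

Emit:
{"op": "move_arm", "data": {
  "moves": [
    {"gripper":0,"x":0,"y":0,"z":-0.2,"roll":0},
    {"gripper":0,"x":0,"y":0,"z":0,"roll":0},
    {"gripper":0,"x":0,"y":0,"z":0,"roll":0},
    {"gripper":0,"x":0,"y":0,"z":0,"roll":0},
    {"gripper":0,"x":0,"y":0,"z":0,"roll":0}
  ]
}}

```text
time_s: 9.62
eef_pos: [0.4971, 0.1107, 0.2555]
eef_rot: [0.0, 1.0, 0.009, 0.0]
wrist_force: [-7.1, 1.6, 22.2]
opening: 0.001
```

Emit:
{"op": "move_arm", "data": {
  "moves": [
    {"gripper":0,"x":0,"y":0,"z":0,"roll":0},
    {"gripper":0,"x":0,"y":0,"z":0,"roll":0},
    {"gripper":0,"x":0,"y":0,"z":0,"roll":0},
    {"gripper":0,"x":0,"y":0,"z":0,"roll":0},
    {"gripper":0,"x":0,"y":0,"z":0,"roll":0}
  ]
}}

```text
time_s: 10.25
eef_pos: [0.4971, 0.1107, 0.2555]
eef_rot: [0.0, 1.0, 0.009, 0.0]
wrist_force: [-6.1, 1.1, 21.7]
opening: -0.007
```

Emit:
{"op": "move_arm", "data": {
  "moves": [
    {"gripper":0,"x":0,"y":0,"z":0,"roll":0},
    {"gripper":0,"x":0,"y":0,"z":0,"roll":0},
    {"gripper":0,"x":0,"y":0,"z":0,"roll":0},
    {"gripper":0,"x":0,"y":0,"z":0,"roll":0},
    {"gripper":0,"x":0,"y":0,"z":0,"roll":0}
  ]
}}

```text
time_s: 10.88
eef_pos: [0.4971, 0.1107, 0.2555]
eef_rot: [0.0, 1.0, 0.009, 0.0]
wrist_force: [-7.2, 1.6, 22.0]
opening: -0.003
```

Emit:
{"op": "move_arm", "data": {
  "moves": [
    {"gripper":0,"x":0,"y":0,"z":0,"roll":0},
    {"gripper":0,"x":0,"y":0,"z":0,"roll":0},
    {"gripper":0,"x":0,"y":0,"z":0,"roll":0},
    {"gripper":0,"x":0,"y":0,"z":0,"roll":0},
    {"gripper":0,"x":0,"y":0,"z":0,"roll":0}
  ]
}}

```text
time_s: 11.5
eef_pos: [0.4971, 0.1107, 0.2555]
eef_rot: [0.0, 1.0, 0.009, 0.0]
wrist_force: [-6.2, 1.2, 22.2]
opening: 0.003
```

Run:
```python
from h import *
a=shot('side','s3')['img'];b=shot('top','t3')['img']
A=cv2.resize(a[200:320,270:430],(640,480),interpolation=2);B=cv2.resize(b[205:275,255:375],(640,373),interpolation=2)
cv2.imwrite('pics/c5.png',cv2.resize(np.vstack([A[60:],B]),None,fx=.75,fy=.75)[:,:,::-1])
```

```text
(no output)
```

View pics/c5.png

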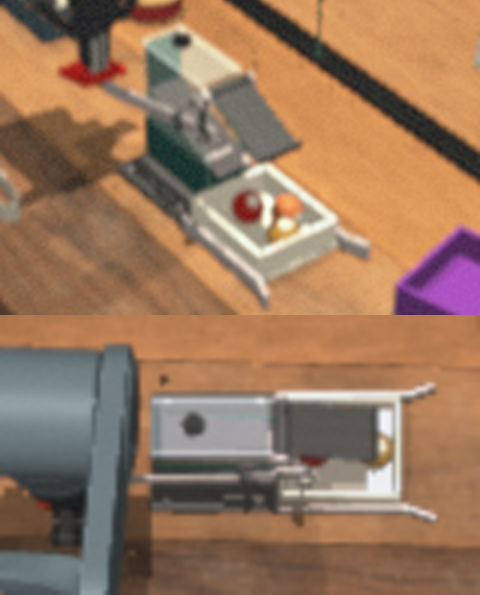

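All three truffles (red, copper, gold) lie in the dish at crop (248,206), (288,205) and (283,230). I ease the paddle up at about 32 mm/s, then more slowly.

Emit:
{"op": "move_arm", "data": {
  "moves": [
    {"gripper":0,"x":0,"y":0,"z":-0.3,"roll":0},
    {"gripper":0,"x":0,"y":0,"z":-0.4,"roll":0},
    {"gripper":0,"x":0,"y":0,"z":-0.4,"roll":0},
    {"gripper":0,"x":0,"y":0,"z":-0.4,"roll":0},
    {"gripper":0,"x":0,"y":0,"z":-0.4,"roll":0}
  ]
}}

```text
time_s: 12.22
eef_pos: [0.4968, 0.111, 0.2728]
eef_rot: [-0.0, 1.0, 0.009, -0.0]
wrist_force: [1.2, 2.6, 4.3]
opening: 0.002
```

Emit:
{"op": "move_arm", "data": {
  "moves": [
    {"gripper":0,"x":0,"y":0,"z":-0.4,"roll":0},
    {"gripper":0,"x":0,"y":0,"z":-0.4,"roll":0},
    {"gripper":0,"x":0,"y":0,"z":-0.4,"roll":0},
    {"gripper":0,"x":0,"y":0,"z":-0.4,"roll":0},
    {"gripper":0,"x":0,"y":0,"z":-0.4,"roll":0}
  ]
}}

```text
time_s: 12.85
eef_pos: [0.4967, 0.1106, 0.2928]
eef_rot: [0.0, 1.0, 0.009, -0.0]
wrist_force: [0.5, -2.9, 3.4]
opening: 0.001
```

Emit:
{"op": "move_arm", "data": {
  "moves": [
    {"gripper":0,"x":0,"y":0,"z":-0.3,"roll":0},
    {"gripper":0,"x":0,"y":0,"z":-0.3,"roll":0},
    {"gripper":0,"x":0,"y":0,"z":-0.3,"roll":0},
    {"gripper":0,"x":0,"y":0,"z":-0.3,"roll":0},
    {"gripper":0,"x":0,"y":0,"z":-0.3,"roll":0}
  ]
}}

```text
time_s: 13.48
eef_pos: [0.4968, 0.111, 0.3078]
eef_rot: [0.0, 1.0, 0.009, -0.0]
wrist_force: [-0.4, -2.2, 1.3]
opening: 0.003
```

Emit:
{"op": "move_arm", "data": {
  "moves": [
    {"gripper":0,"x":0,"y":0,"z":-0.3,"roll":0},
    {"gripper":0,"x":0,"y":0,"z":-0.3,"roll":0},
    {"gripper":0,"x":0,"y":0,"z":-0.3,"roll":0},
    {"gripper":0,"x":0,"y":0,"z":-0.3,"roll":0},
    {"gripper":0,"x":0,"y":0,"z":-0.3,"roll":0}
  ]
}}

```text
time_s: 14.1
eef_pos: [0.4966, 0.1111, 0.3226]
eef_rot: [-0.0, 1.0, 0.009, -0.0]
wrist_force: [0.1, 0.3, -0.4]
opening: 0.002
```

Contact is released. I lift clear and move aside to +y before the final check.

Emit:
{"op": "move_arm", "data": {
  "moves": [
    {"gripper":0,"x":0,"y":0,"z":-1,"roll":0},
    {"gripper":0,"x":0,"y":0,"z":-4,"roll":0},
    {"gripper":0,"x":-2,"y":-4,"z":-3,"roll":0},
    {"gripper":0,"x":-3,"y":-5,"z":0,"roll":0},
    {"gripper":0,"x":-3,"y":-5,"z":0,"roll":0}
  ]
}}

```text
time_s: 14.72
eef_pos: [0.4135, 0.2507, 0.4039]
eef_rot: [-0.001, 1.0, 0.008, 0.001]
wrist_force: [-0.1, 0.4, 0.1]
opening: 0.002
```

Emit:
{"op": "move_arm", "data": {
  "moves": [
    {"gripper":0,"x":0,"y":0,"z":0,"roll":0},
    {"gripper":0,"x":0,"y":0,"z":0,"roll":0},
    {"gripper":0,"x":0,"y":0,"z":0,"roll":0},
    {"gripper":0,"x":0,"y":0,"z":0,"roll":0}
  ]
}}

```text
time_s: 15.22
eef_pos: [0.4151, 0.2486, 0.4026]
eef_rot: [0.0, 1.0, 0.008, -0.0]
wrist_force: [-0.4, -0.4, 0.4]
opening: 0.003
```

Run:
```python
from h import *
a=shot('side','s4')['img'];b=shot('top','t4')['img']
A=cv2.resize(a[200:320,270:430],(640,480),interpolation=2);B=cv2.resize(b[205:275,255:375],(640,373),interpolation=2)
cv2.imwrite('pics/c6.png',cv2.resize(np.vstack([A[60:],B]),None,fx=.75,fy=.75)[:,:,::-1])
```

```text
(no output)
```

View pics/c6.png

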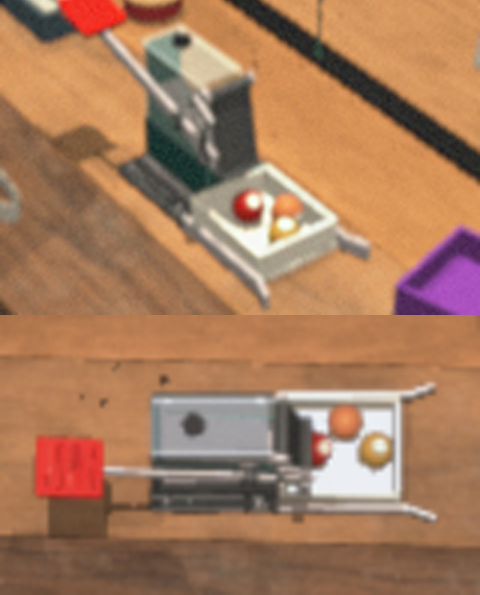

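The picture shows the lid shut, the paddle up, the dish home and the three balls in it at crop (318,449), (345,420) and (376,450), so I hand in.

```bash
python3 -c "
from bench import ctrl
print(ctrl.hand_in())"
```

```text
the job is handed in; nothing more can be done
None
```

The job is done and handed in at about 15 s of the 58 s allowed; no verdict was reported.

- **Dish:** I slid it about 25 mm with closed fingertips until it stopped firmly, at about 10 N. The top view puts its centre at y≈-0.099, within about 1 mm of my estimate of home (-0.098), but the camera is only good to about 2 mm.
- **Paddle down:** I pressed it onto its stop and held it for about 2.5 s. The force peaked briefly at about 39 N, so I eased it to 22 N. The pictures then showed all three truffles in the dish.
- **Paddle up:** I eased it up at 24–32 mm/s, well under the 95 mm/s at which the lid slams.
- **Last check:** after I backed off, the pictures showed the lid shut, the paddle back in its starting place, the dish home and the three truffles in it. They looked unmoved since the paddle was held down.

I did not measure how far the other things on the counter may have shifted. The arm's path stayed clear of them. No check failed or disagreed.

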